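# Lock the clamp bolt in the slotted fixture

### The job

Clamp the notched aluminium block on the fixture: take the red-handled T-bolt out of the rack, lower its head lengthwise into the open part of the T-slot in front of the block, and slide it along the slot fully home into the block's notch. Then, with the bolt at the end of the notch, turn it a quarter turn so that its head lies square across the slot under the lips and its handle square across the slot above, and let go with the bolt standing upright. Leave the black spare bolt in its rack and everything else where it lies.

Things in the scene. Friction and masses are not known exactly. Their poses are not given: they have to be found in the camera images.
- tbolt: the bolt to fit: steel quarter-turn clamp T-bolt with a red wing handle, 73 mm tall, 0.12 kg. Origin: centre of the head's underside; z up the shank. Head 28 mm along x, 12 mm along y, z 0 to 9 mm; round shank, diameter 11 mm, z 9 to 39; round flange, diameter 28 mm, z 39 to 43; handle above. Same after a half turn. At the start it stands upright in one of the rack's two pockets.
- tbolt_handle (a point): centre of the red bolt's handle, 58 mm above the bolt's origin, axes as the bolt's. The handle is 40 mm along x, 14 mm along y and 30 mm high (bolt z 43 to 73 mm), so it points the way the head points; pinch it across its 14 mm
- fixture: fixture, fixed on the table: dark steel plate 200 mm along x, 120 mm along y, top 32 mm above the table. Origin on the table under the plate's centre, z up. A T-slot runs along x down the middle, open above for x -100 to 0 mm; from x 0 to 70 mm an aluminium block stands over it; behind that, x 70 to 100 mm, a steel angle 46 mm above the table.
- slot_entry (a point): point on the slot's centre line at the plate's top, 50 mm before the block: a good place to lower the head in. x along the slot to the notch. Mouth 16 mm wide, edges bevelled to 24 mm; lips 10 mm thick; cavity below 34 mm wide, 14 mm high, its floor 8 mm above the table: there the bolt's origin stands when the head is down, its flange then 3 mm above the block
- notch_seat (a point): where the shank's axis is when the bolt is home in the notch: on the slot's centre line at the plate's top, 80 mm along x from slot_entry, axes the same. The aluminium block is 70 mm square, 12 mm thick (top 44 mm above the table), pinned fast; its notch, 18 mm wide, opens towards -x and ends 6 mm beyond this point (the shank touches 0.5 mm past it)
- rack: wooden rack, fixed, 140 mm along x, 60 mm along y, 22 mm tall; origin under its centre. Two pockets 31 x 15 mm, 14 mm deep (floor 8 mm above the table), 35 mm either side of the centre along x, hold the two T-bolts upright, heads and handles along the rack's x
- spare_bolt: the black-handled spare T-bolt standing in the other pocket of the rack: as the red one, but its shank is 12 mm longer (85 mm tall); origin at the centre of the head's underside. Leave it standing.
- taped_plate: bystander: dark steel plate 130 x 55 x 16 mm with blue masking film on top; origin under its centre
- angle_iron: bystander: dark steel angle 90 x 60 x 56 mm; origin under its centre
- pen: bystander: black pen, 140 mm long; origin under its centre
- drilled_plate: bystander: copper-brown plate with holes, 110 x 70 x 14 mm; origin under its centre
- wavy_bar: bystander: aluminium bar 120 x 24 x 12 mm; origin under its centre
- round_bar: bystander: steel bar with a rounded end, 122 x 24 x 8 mm; origin under its centre
Mind the look-alikes: they are no part of the job. What is shaped like the tbolt but green or white is not meant.

How it is judged:
On the way, in this order (a step that is already met when the one before it is completed fails the run):
1. the red bolt's head is down on the slot's floor, lengthwise in the open part of the slot in front of the block (z of tbolt in the frame of fixture between 0.004 and 0.013 m and y of tbolt in the frame of fixture between -0.006 and 0.006 m and x of tbolt in the frame of fixture between -0.1 and -0.008 m and angle between the x axis of tbolt and the x axis of fixture, either way round below 0.4 rad), for 0.1 s.
2. the bolt is slid home into the notch, its head still lengthwise (z of tbolt in the frame of fixture between 0.004 and 0.013 m and y of tbolt in the frame of fixture between -0.006 and 0.006 m and horizontal distance between tbolt and notch_seat below 0.007 m and angle between the x axis of tbolt and the x axis of fixture, either way round below 0.5 rad), for 0.1 s.
At the end, for the whole second after the job is handed in: The red bolt stands upright (within 0.15 rad) and at rest in the T-slot, its foot below 13 mm above the table (in the cavity), within 7 mm horizontally of notch_seat and 6 mm of the slot's centre line, its head and handle square across the slot within 0.3 rad (z of tbolt in the frame of fixture between 0.004 and 0.013 m and y of tbolt in the frame of fixture between -0.006 and 0.006 m and horizontal distance between tbolt and notch_seat below 0.007 m and angle between the x axis of tbolt and the y axis of fixture, either way round below 0.3 rad and angle between tbolt's own z axis and vertical below 0.15 rad and linear speed of tbolt below 0.03 m/s and angular speed of tbolt below 1 rad/s); the robot touches nothing.
It fails at once if the black spare bolt is moved more than 30 mm or tipped over (distance of spare_bolt from where it was at the start of the episode above 0.03 m or angle between spare_bolt's own z axis and vertical above 0.6 rad).
It fails at once if a bystander on the table is moved more than 30 mm (distance of any of taped_plate, angle_iron, pen, drilled_plate, wavy_bar, round_bar from where it was at the start of the episode above 0.03 m).
It also fails if it takes over 51 s, if anything falls off the work surface, if the arm or the gripper's body presses on something with over 40 N, if the wrist force passes 120 N, or if a joint passes its speed limit or range.

### The arm

A 6-joint arm with a two-finger parallel gripper is mounted at the origin on the work surface. World frame = base frame: x ahead of the robot, y to its left, z up, the work surface at z = 0. Lengths are in m, angles in rad, forces in N, time in s.
With the tool pointing down it reaches from about 0.375 to 0.9 m from the base axis. Payload 3.1 kg.
Tool frame: the origin (TCP) lies midway between the tips of the shut fingers; the grasp point (between the pads) lies 19 mm behind it; z points along the fingers, x is the direction in which the jaws open and shut, and the axes are right-handed (so a half turn about z gives the same grasp; the last joint's range is limited). The gripper opens to 85 mm and grips with 20 to 120 N. Pads are 22 mm wide; open, the fingers measure 114 mm over their backs; the gripper's body (76 mm by 85 mm) begins 54 mm behind the grasp point. The pads swing forward as they close: fully open they stand 13 mm farther back than shut.
Start: joints at [1.075, 0.527, 1.433, -0, 1.181, -0.178], TCP at [0.195, 0.594, 0.231] pointing down, gripper open.
Joint ranges: [-3.08, 3.08], [-0.75, 2.2], [0.22, 2.44], [-1.43, 4.57], [0, 2.65], [-2.85, 2.85]. Speed limits (rad/s): [2.79, 2.79, 3.14, 3.14, 3.14, 3.14].

### API

Orientations are given as a unit quaternion [x, y, z, w].
In Python, from rig import readout, eyes, bot gives the robot as it stands.
- The arm moves only by the tool arm_command, never from a script. Its argument "commands" is a list of rows, each a list of 7 numbers: the shift along the tool's x, y, z in m, then the turn, a rotation vector about the tool's x, y, z in rad, then the opening, from 0 (shut) to 1 (fully open). A call has 1 to 20 rows; each row shifts and turns the commanded pose from where the row before left it, along the tool's axes as they then stand; what a row does not reach is not made up. A row lasts 1/8 s, in which the tool goes at most 62.5 mm and 10.7 degrees, less where a joint would pass 70% of its speed; a pose out of reach is approached as far as the arm can. A call is refused whole if a number of a shift passes 0.0625 or a number of a turn 0.188, either way. A call with a gripper value outside its range is refused whole. The fingers move at their own pace and stop on an object; "grip_force" is the grip in N (left out, the last holds). Time passes only in rows, so rows that do not move let the fingers close. It gives the time, the measured TCP pose, the force and the opening at its end, in the units of the state.
- readout.get_obs(): the state, without advancing time (a new reading comes with each control period).
- eyes.snapshot(name): name is "side" or "top"; returns a dict with "image" (384x512x3 uint8, red, green, blue), "fx", "fy", "cx", "cy" (pixels), "view" (4x4, takes a point from world to camera coordinates). Camera axes: x right, y down, z forward; pixel columns grow to the right and rows downward; lengths in m; the calibration is good to about 2 mm. A picture is of the moment at which its call begins. There is no depth.
- bot.close_job(): hands the job in, once; it reports no verdict.
The state is a dict: "t": time; "joints": joint angles; "qd": joint speeds; "effort": joint torques, N m; "tcp_pos": TCP position; "orientation": TCP orientation; "force": force on the tool from outside, world axes, zero at the start; "moment": the same for the moment, N m; "finger_gap": finger opening in m.
Only numpy, scipy, OpenCV 4.12 (cv2) and the standard library are available. Lean on these libraries where they do the work, as an engineer would, in place of code of your own. Each camera call takes 0.05 s, during which the arm holds its last target. There are 200 camera calls.

## Working session

There is one attempt and no reset: what is moved stays moved. The work goes in short steps, Python scripts to look and compute and a tool call to move; the robot and the scene stay as the last step left them, time stands still between calls to the robot, and variables do not carry over. Pictures are saved under pics/ and viewed, about 8 in all and at most 12, crops included, and the job is handed in when it is done.

Besides the shell and the picture viewer there is one more tool, called after "Call:" by a JSON object that holds its "api" and its "payload", one argument or row to a line. arm_command: Moves the arm, as the interface text tells. Its arguments: {"type":"object","properties":{"commands":{"type":"array","items":{"type":"array","items":{"type":"number"}}},"grip_force":{"type":"number"}},"required":["commands"]}

```bash
mkdir -p pics
cat > h.py <<'E'
import numpy as np, cv2
from rig import readout, eyes, bot
from scipy.spatial.transform import Rotation as R
def snap(n,f):
    s=eyes.snapshot(n); cv2.imwrite('pics/'+f+'.png',cv2.cvtColor(s['image'],cv2.COLOR_RGB2BGR))
    np.save('pics/'+f+'.npy',{k:s[k] for k in('fx','fy','cx','cy','view')},allow_pickle=True); return s
def cal(f): return np.load('pics/'+f+'.npy',allow_pickle=True).item()
def back(c,u,v,z):
    V=np.array(c['view']); r=V[:3,:3].T; o=-r@V[:3,3]
    d=r@np.array([(u-c['cx'])/c['fx'],(v-c['cy'])/c['fy'],1]); return o+d*(z-o[2])/d[2]
def proj(c,p):
    q=np.array(c['view'])@np.append(p,1); return np.round([c['fx']*q[0]/q[2]+c['cx'],c['fy']*q[1]/q[2]+c['cy']],1)
E
python3 - <<'E'
from h import *
a=snap('top','t0')['image'];b=snap('side','s0')['image']
for n in('t0','s0'):
    im=cv2.imread(f'pics/{n}.png'); cv2.imwrite(f'pics/{n}b.png',cv2.resize(im,(800,600),interpolation=cv2.INTER_CUBIC))
    c=cal(n);V=np.array(c['view']);print(n,c['fx'],c['cx'],c['cy'],-V[:3,:3].T@V[:3,3],V[:3,:3].round(3))
print({k:np.round(v,3) for k,v in readout.get_obs().items()})
E
```

```text
t0 423.09606386946547 250.98711798192548 194.57191155820564 [0.46745443 0.02350625 1.22166311] [[-0.01  -1.     0.008]
 [-0.994  0.01  -0.106]
 [ 0.106 -0.009 -0.994]]
s0 417.9632192288271 258.8550132459746 192.67356743574328 [ 0.0288714  -0.66038783  0.81469625] [[ 0.769 -0.64  -0.001]
 [-0.412 -0.494 -0.766]
 [ 0.489  0.589 -0.643]]
{'t': np.float64(0.1), 'joints': array([ 1.075,  0.528,  1.434, -0.   ,  1.181, -0.178]), 'qd': array([-0.002, -0.003, -0.004,  0.   , -0.001, -0.   ]), 'effort': array([-0.0000e+00, -4.4330e+01, -1.7859e+01, -0.0000e+00,  4.0000e-03,
       -0.0000e+00]), 'tcp_pos': array([0.195, 0.593, 0.23 ]), 'orientation': array([ 0.81 ,  0.586, -0.001,  0.   ]), 'force': array([-1.5 , -1.33,  0.02]), 'moment': array([-0.013, -0.023, -0.034]), 'finger_gap': np.float64(0.085)}
```

View pics/t0b.png

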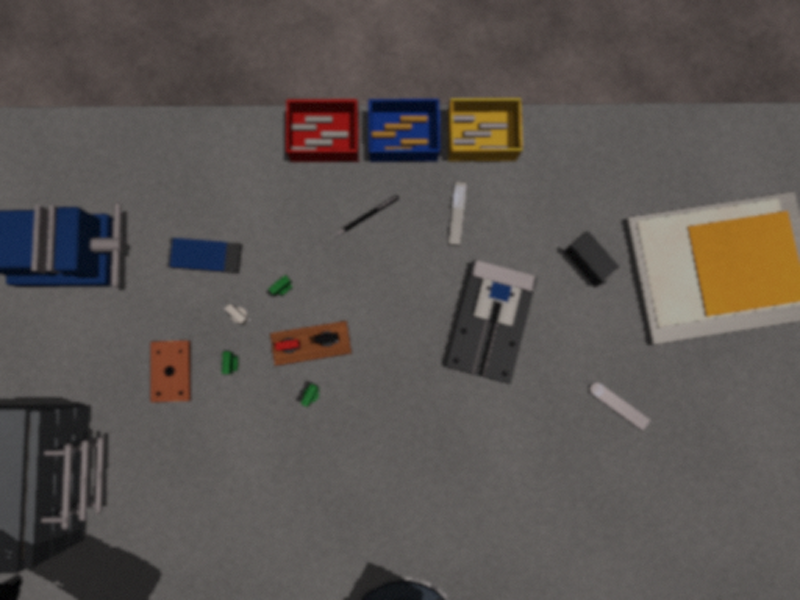

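View pics/s0b.png

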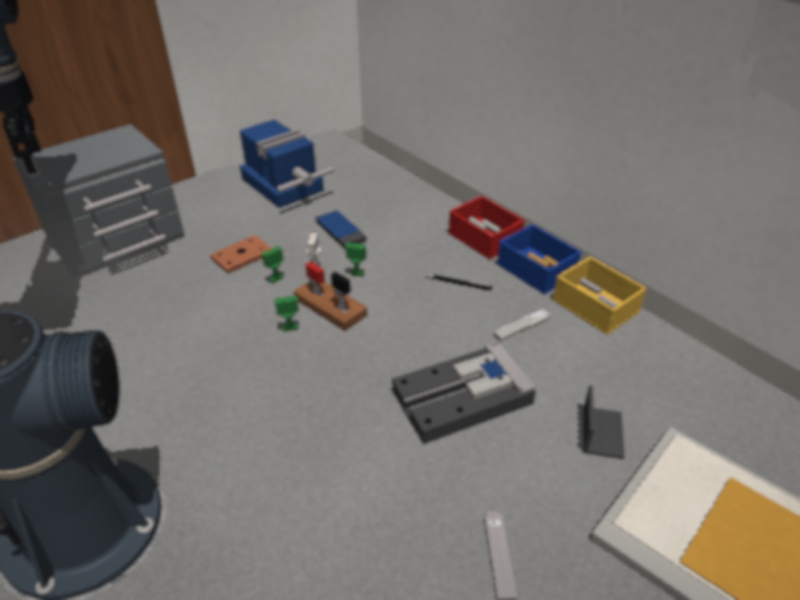

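The top view shows the rack at (310,343), with a red handle at its left (288,345) and a black one at its right (324,339). The fixture is at (488,322) with its notch end at the top. The look-alikes are green at (279,286), (229,362) and (308,393), and white at (235,314). None of those four is red or in the rack. Next I'll check enlarged crops.

Run:
```python
from h import *
def crop(n,x,y,w,h,k):
    im=cv2.imread(f'pics/{n}.png')[y:y+h,x:x+w]; return cv2.convertScaleAbs(cv2.resize(im,None,fx=k,fy=k,interpolation=cv2.INTER_CUBIC),alpha=1.6)
# rack top crop 160..240,190..250 ; fixture 275..350,160..250
A=crop('t0',165,190,65,90,6);B=crop('t0',280,162,65,90,6)
cv2.imwrite('pics/c1.png',np.hstack([A,B]))
A=crop('s0',180,140,65,75,6);B=crop('s0',248,215,100,75,4)
B=cv2.copyMakeBorder(B,0,A.shape[0]-B.shape[0],0,0,cv2.BORDER_CONSTANT)
cv2.imwrite('pics/c2.png',np.hstack([A,B]))
```

```text
(no output)
```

View pics/c1.png

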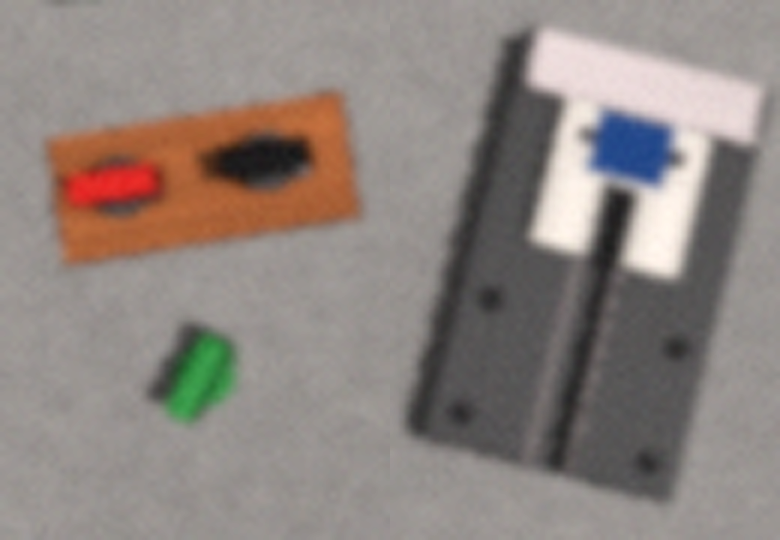

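View pics/c2.png

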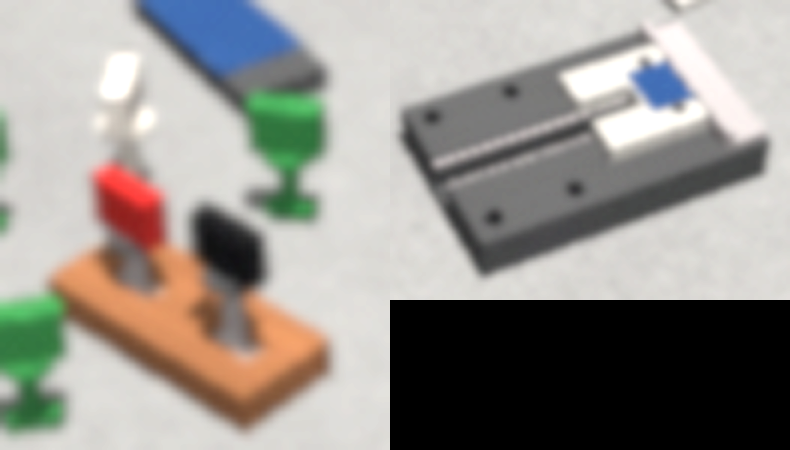

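The c1 crop confirms the choice. The red bolt is in the rack's left pocket (112,185), the black spare is in the right one (262,160), and the green one is loose on the table. The slot opens at (557,465) and leads to the notch at (620,195). I'll now fit poses from both views.

```bash
cat > fit.py <<'E'
from h import *
from scipy.optimize import least_squares
def px(x,y,ox,oy,k,dx=0): return ((x-dx+.5)/k-.5+ox,(y+.5)/k-.5+oy)
T=cal('t0');S=cal('s0')
def fit(obs,g,name):
    def w(p,P): c,s=np.cos(p[2]),np.sin(p[2]); return np.array([p[0]+c*P[0]-s*P[1],p[1]+s*P[0]+c*P[1],P[2]])
    f=lambda p:np.concatenate([proj(c,w(p,P))-uv for c,P,uv in obs])
    r=least_squares(f,g,loss='soft_l1'); print(name,r.x.round(4),'res',r.fun.reshape(-1,2).round(1).tolist()); return r.x
t=lambda x,y:px(x,y,165,190,6); tf=lambda x,y:px(x,y,280,162,6,390)
s=lambda x,y:px(x,y,180,140,6); sf=lambda x,y:px(x,y,248,215,4,390)
F=[(T,(.1,.06,.046),tf(535,28)),(T,(.1,-.06,.046),tf(765,90)),(T,(.07,-.06,.046),tf(750,145)),(T,(.07,.06,.046),tf(525,82)),
(T,(-.1,-.06,.032),tf(670,500)),(T,(-.1,.06,.032),tf(422,432)),(T,(0,.035,.044),tf(530,240)),(T,(0,-.035,.044),tf(683,278)),(T,(-.1,0,.032),tf(555,468)),(T,(.036,0,.044),tf(620,190))]
FS=[(S,(-.1,.06,.032),sf(402,112)),(S,(-.1,-.06,.032),sf(480,243)),(S,(.1,-.06,.046),sf(768,137)),(S,(-.1,-.06,0),sf(486,275)),(S,(0,.035,.044),sf(560,75)),(S,(0,-.035,.044),sf(613,150))]
g=[.55,-.1,-.25]
Rk=[(T,(-.07,.03,.022),t(47,140)),(T,(.07,.03,.022),t(342,92)),(T,(.07,-.03,.022),t(362,215)),(T,(-.07,-.03,.022),t(65,262))]
RS=[(S,(-.07,-.03,.022),s(50,282)),(S,(.07,-.03,.022),s(245,405)),(S,(.07,.03,.022),s(328,347))]
if __name__=='__main__':
    for o,n in((F,'top'),(FS,'side'),(F+FS,'both')): fit(o,g,'fix '+n)
    g2=[.5,.2,-1.4]
    for o,n in((Rk,'top'),(RS,'side'),(Rk+RS,'both')): fit(o,g2,'rack '+n)
    B=[(T,(-.02,.007,.081),t(63,178)),(T,(.02,.007,.081),t(158,162)),(T,(.02,-.007,.081),t(161,192))]
    BS=[(S,(-.02,-.007,.081),s(95,172)),(S,(.02,-.007,.081),s(160,212)),(S,(-.02,-.007,.051),s(98,213)),(S,(.02,-.007,.051),s(160,248))]
    fit(B,g2,'bolt t');fit(BS,g2,'bolt s');fit(B+BS,g2,'bolt')
E
python3 fit.py
```

```text
fix top [ 0.55 -0.1  -0.25] res [[-24.8, 3.4], [-21.5, 3.2], [-21.4, 4.3], [-25.5, 4.8], [-22.4, 4.5], [-22.7, 5.6], [-23.5, 4.7], [-24.6, 4.4], [-24.1, 4.7], [-23.4, 3.6]]
fix side [ 0.55 -0.1  -0.25] res [[-19.6, -11.6], [-20.1, -12.5], [-21.2, -15.5], [-21.4, -12.0], [-20.7, -11.1], [-21.6, -12.4]]
fix both [ 0.55 -0.1  -0.25] res [[-24.8, 3.4], [-21.5, 3.2], [-21.4, 4.3], [-25.5, 4.8], [-22.4, 4.5], [-22.7, 5.6], [-23.5, 4.7], [-24.6, 4.4], [-24.1, 4.7], [-23.4, 3.6], [-19.6, -11.6], [-20.1, -12.5], [-21.2, -15.5], [-21.4, -12.0], [-20.7, -11.1], [-21.6, -12.4]]
rack top [ 0.5  0.2 -1.4] res [[-13.6, 9.7], [-13.9, 8.8], [-13.6, 9.2], [-13.2, 10.3]]
rack side [ 0.5  0.2 -1.4] res [[-15.0, -2.7], [-15.2, -3.3], [-14.3, -3.9]]
rack both [ 0.5  0.2 -1.4] res [[-13.6, 9.7], [-13.9, 8.8], [-13.6, 9.2], [-13.2, 10.3], [-15.0, -2.7], [-15.2, -3.3], [-14.3, -3.9]]
bolt t [ 0.5  0.2 -1.4] res [[-1.1, 7.6], [-2.2, 7.5], [-1.8, 7.6]]
bolt s [ 0.5  0.2 -1.4] res [[-7.8, 3.1], [-9.2, 1.9], [-7.2, 4.3], [-8.2, 4.0]]
bolt [ 0.5  0.2 -1.4] res [[-1.1, 7.6], [-2.2, 7.5], [-1.8, 7.6], [-7.8, 3.1], [-9.2, 1.9], [-7.2, 4.3], [-8.2, 4.0]]
```

Rounding in `proj` killed the gradient, so I'll remove it.

```bash
sed -i 's/return np.round(\[\(.*\)\],1)$/return np.array([\1])/' h.py; python3 fit.py
```

```text
fix top [ 0.5617 -0.1661 -0.269 ] res [[-0.6, -1.0], [2.4, -0.6], [2.4, 0.5], [-1.5, 0.1], [0.4, 0.3], [0.2, 0.6], [0.1, 0.1], [-1.1, 0.2], [-1.2, 0.1], [0.3, -0.7]]
fix side [ 0.563  -0.165  -0.2829] res [[-0.0, -1.0], [0.2, 0.4], [1.5, -2.4], [-1.6, 0.9], [0.1, 0.1], [-0.2, 0.1]]
fix both [ 0.562  -0.1657 -0.2741] res [[-0.6, -1.2], [2.4, -0.5], [2.4, 0.5], [-1.5, -0.0], [0.1, 0.2], [-0.1, 0.3], [-0.0, -0.1], [-1.3, 0.1], [-1.5, -0.1], [0.2, -0.8], [-0.2, -0.4], [0.4, 1.0], [1.5, -2.3], [-1.3, 1.5], [-0.1, 0.5], [-0.2, 0.5]]
rack top [ 0.5264  0.1618 -1.4202] res [[0.2, -0.3], [-0.1, -0.2], [-0.2, 0.2], [0.2, 0.3]]
rack side [ 0.5258  0.1597 -1.4285] res [[-0.2, -0.1], [-0.4, 0.3], [0.7, -0.3]]
rack both [ 0.5263  0.1613 -1.4222] res [[0.4, -0.3], [0.0, -0.1], [-0.1, 0.3], [0.3, 0.3], [-0.5, -0.3], [-0.4, -0.1], [0.6, -0.7]]
bolt t [ 0.5203  0.1955 -1.4008] res [[0.7, -0.0], [-0.5, -0.0], [-0.1, 0.1]]
bolt s [ 0.5271  0.1991 -1.3351] res [[0.0, -0.1], [-0.7, -1.8], [0.5, 1.1], [0.1, 0.3]]
bolt [ 0.5227  0.1955 -1.406 ] res [[0.7, -1.0], [-0.4, -0.9], [-0.1, -0.8], [-0.3, 0.7], [-1.7, -0.5], [0.2, 2.0], [-0.9, 1.6]]
```

```bash
cat >> h.py <<'E'
def go(x,y,z,psi):
    o=readout.get_obs(); r=R.from_quat(o['orientation']); p=np.array(o['tcp_pos'])
    X=r.as_matrix()[:,0]; cur=np.arctan2(X[1],X[0])
    tilt=r.as_matrix()[:,2]
    print('t',round(float(o['t']),2),'tcp',p.round(4),'psi',round(cur,4),'zax',tilt.round(3),'F',np.round(o['force'],1),'gap',round(float(o['finger_gap']),4),'j6',round(o['joints'][5],2))
    print('tool-frame shift',(r.inv().apply(np.array([x,y,z])-p)).round(4),'turn z',round((cur-psi+np.pi)%(2*np.pi)-np.pi,4))
E
python3 - <<'E'
from fit import *
f=fit(F[4:]+FS[:2]+FS[4:],g,'fix')
go(.5215,.196,.16,-1.4215+np.pi/2)
E
```

```text
fix [ 0.5622 -0.1659 -0.2739] res [[0.2, 0.2], [0.0, 0.3], [0.0, -0.1], [-1.2, 0.1], [-1.4, -0.1], [0.3, -0.9], [-0.1, -0.4], [0.5, 1.1], [0.0, 0.5], [-0.1, 0.5]]
t 0.1 tcp [0.195  0.5931 0.2304] psi 1.253 zax [-0.001 -0.002 -1.   ] F [-1.5 -1.3  0. ] gap 0.0852 j6 -0.18
tool-frame shift [-0.2751  0.4343  0.0708] turn z 1.1037
```

Call:
{"api": "arm_command", "payload": {
  "commands": [
    [-0.025,0.0395,0,0,0,0,0.6],
    [-0.025,0.0395,0,0,0,0,0.6],
    [-0.025,0.0395,0,0,0,0,0.6],
    [-0.025,0.0395,0,0,0,0,0.6],
    [-0.025,0.0395,0,0,0,0,0.6],
    [-0.025,0.0395,0,0,0,0,0.6],
    [-0.025,0.0395,0,0,0,0,0.6],
    [-0.025,0.0395,0,0,0,0,0.6],
    [-0.025,0.0395,0,0,0,0,0.6],
    [-0.025,0.0395,0,0,0,0,0.6],
    [-0.025,0.0395,0,0,0,0,0.6],
    [0,0,0.01,0,0,0.184,0.6],
    [0,0,0.01,0,0,0.184,0.6],
    [0,0,0.01,0,0,0.184,0.6],
    [0,0,0.01,0,0,0.184,0.6],
    [0,0,0.01,0,0,0.184,0.6],
    [0,0,0.01,0,0,0.184,0.6],
    [0,0,0,0,0,0,0.6],
    [0,0,0,0,0,0,0.6]
  ]
}}

```text
t: 2.48
tcp_pos: [0.5221, 0.1967, 0.1714]
orientation: [0.997, 0.076, 0.0, 0.0]
force: [0.1, 0.4, 0.8]
finger_gap: 0.051
```

```bash
python3 -c "
from h import *
go(.5215,.196,.06,-1.4215+np.pi/2)
snap('side','s1');snap('top','t1')
def crop(n,x,y,w,h,k):
    im=cv2.imread(f'pics/{n}.png')[y:y+h,x:x+w]; return cv2.convertScaleAbs(cv2.resize(im,None,fx=k,fy=k,interpolation=cv2.INTER_CUBIC),alpha=1.6)
cv2.imwrite('pics/c3.png',np.hstack([crop('s1',160,70,80,130,4),crop('t1',150,160,80,130,4)]))"
```

```text
t 2.48 tcp [0.5221 0.1967 0.1714] psi 0.1517 zax [ 0. -0. -1.] F [0.1 0.4 0.8] gap 0.051 j6 0.01
tool-frame shift [-0.0007  0.0006  0.1114] turn z 0.0024
```

View pics/c3.png

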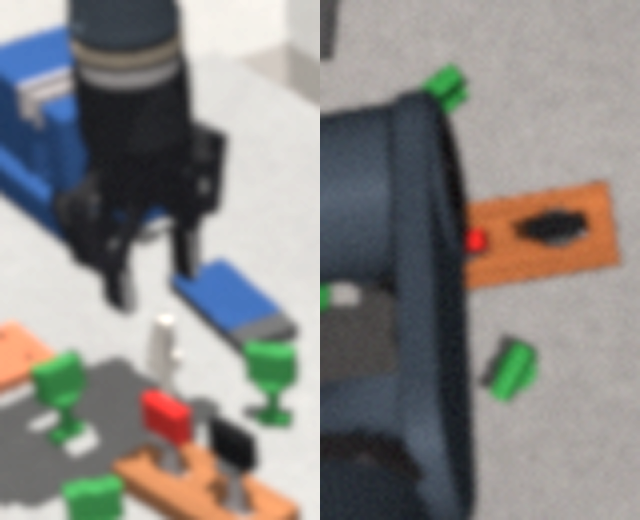

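The gripper hangs over the red handle in the side view: its tips are at (123,300) and (187,270), the handle at (167,418). Lower and grip.

Call:
{"api": "arm_command", "payload": {
  "commands": [
    [0,0,0.02,0,0,0,0.6],
    [0,0,0.02,0,0,0,0.6],
    [0,0,0.02,0,0,0,0.6],
    [0,0,0.02,0,0,0,0.6],
    [0,0,0.012,0,0,0,0.6],
    [0,0,0.012,0,0,0,0.6],
    [0,0,0.012,0,0,0,0.6],
    [0,0,0,0,0,0,0.3],
    [0,0,0,0,0,0,0.2],
    [0,0,0,0,0,0,0.1],
    [0,0,0,0,0,0,0.0],
    [0,0,0,0,0,0,0.0],
    [0,0,0,0,0,0,0.0],
    [0,0,0,0,0,0,0.0]
  ],
  "grip_force": 40
}}

```text
t: 4.32
tcp_pos: [0.5223, 0.1968, 0.0557]
orientation: [0.997, 0.074, 0.0, -0.0]
force: [-0.3, -0.3, 3.4]
finger_gap: 0.0131
```

Call:
{"api": "arm_command", "payload": {
  "commands": [
    [0,0,0,0,0,0,0.0],
    [0,0,0,0,0,0,0.0],
    [0,0,-0.01,0,0,0,0.0],
    [0,0,-0.02,0,0,0,0.0],
    [0,0,-0.03,0,0,0,0.0],
    [0,0,-0.03,0,0,0,0.0],
    [0,0,-0.03,0,0,0,0.0],
    [0,0,0,0,0,0,0.0]
  ],
  "grip_force": 70
}}

```text
t: 5.32
tcp_pos: [0.5234, 0.197, 0.1774]
orientation: [0.997, 0.074, 0.002, -0.0]
force: [0.3, 0.2, -1.9]
finger_gap: 0.0128
```

```bash
python3 -c "
from h import *
c,s=np.cos(-.272),np.sin(-.272)
x,y=.562-.05*c,-.1659-.05*s
print(x,y); go(x,y,.12,-.272+np.pi/2)"
```

```text
0.5138382246846498 -0.152467077813308
t 5.33 tcp [0.5234 0.197  0.1774] psi 0.1491 zax [ 0.005  0.001 -1.   ] F [ 0.3  0.2 -1.9] gap 0.0128 j6 0.01
tool-frame shift [-0.0617  0.3442  0.0571] turn z -1.1497
```

Call:
{"api": "arm_command", "payload": {
  "commands": [
    [-0.0062,0.0344,0,0,0,0,0],
    [-0.0062,0.0344,0,0,0,0,0],
    [-0.0062,0.0344,0,0,0,0,0],
    [-0.0062,0.0344,0,0,0,0,0],
    [-0.0062,0.0344,0,0,0,0,0],
    [-0.0062,0.0344,0,0,0,0,0],
    [-0.0062,0.0344,0,0,0,0,0],
    [-0.0062,0.0344,0,0,0,0,0],
    [-0.0062,0.0344,0,0,0,0,0],
    [-0.0062,0.0344,0,0,0,0,0],
    [0,0,0.012,0,0,-0.164,0],
    [0,0,0.012,0,0,-0.164,0],
    [0,0,0.012,0,0,-0.164,0],
    [0,0,0.012,0,0,-0.164,0],
    [0,0,0.012,0,0,-0.164,0],
    [0,0,0,0,0,-0.164,0],
    [0,0,0,0,0,-0.164,0],
    [0,0,0,0,0,0,0],
    [0,0,0,0,0,0,0]
  ]
}}

```text
t: 7.7
tcp_pos: [0.5113, -0.1524, 0.1146]
orientation: [0.798, 0.603, -0.0, -0.001]
force: [0.3, -0.5, -0.6]
finger_gap: 0.0129
```

```bash
python3 -c "
from h import *
go(.5138,-.1525,.10,-.272+np.pi/2)
snap('side','s2');snap('top','t2')
def crop(n,x,y,w,h,k):
    im=cv2.imread(f'pics/{n}.png')[y:y+h,x:x+w]; return cv2.convertScaleAbs(cv2.resize(im,None,fx=k,fy=k,interpolation=cv2.INTER_CUBIC),alpha=1.6)
cv2.imwrite('pics/c4.png',np.vstack([crop('s2',245,175,110,100,6)]))"
```

```text
t 7.7 tcp [ 0.5113 -0.1524  0.1146] psi 1.2947 zax [-0.001  0.001 -1.   ] F [ 0.3 -0.5 -0.6] gap 0.0129 j6 -1.79
tool-frame shift [0.0006 0.0025 0.0146] turn z -0.0041
```

View pics/c4.png

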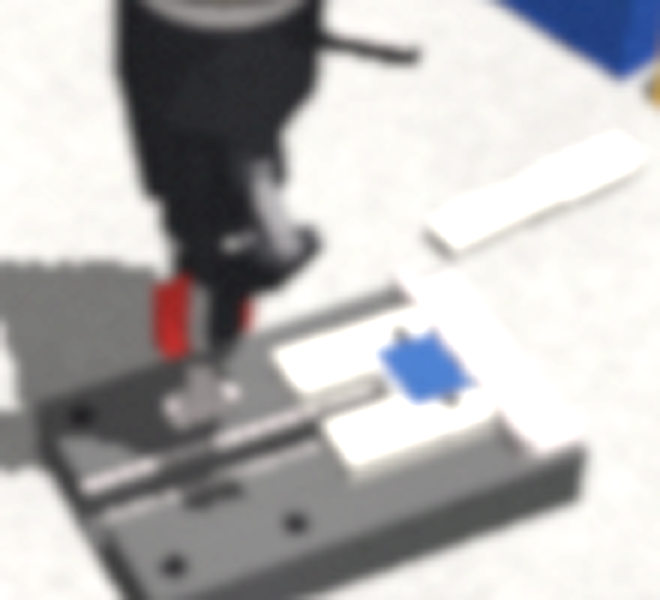

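```bash
python3 -c "
from h import *
c=cal('s2')
k=lambda p:((proj(c,p)-[245,175]+.5)*6-.5).round(0)
def P(o,yaw,x,y,z): return np.array([o[0]+np.cos(yaw)*x-np.sin(yaw)*y,o[1]+np.sin(yaw)*x+np.cos(yaw)*y,z])
b=(.5113,-.1524)
for s in(-1,1):
  for t in(-1,1): print('head',s,t,k(P(b,-.276,s*.014,t*.006,.0669)),k(P(b,-.276,s*.014,t*.006,.0759)))
f=(.562,-.1659)
for y in(.012,.008,-.008,-.012): print('slot',y,k(P(f,-.272,-.1,y,.032)),k(P(f,-.272,0,y,.032)))
for y in(.06,-.06): print('cor',y,k(P(f,-.272,-.1,y,.032)))
for x,y in((0,.035),(0,-.035)):print('blk',k(P(f,-.272,x,y,.044)))
for s in(-1,1): print('handle top',k(P(b,-.276,s*.02,-.007,.1399)),'bot',k(P(b,-.276,s*.02,-.007,.1099)))
im=cv2.imread('pics/s2.png')[215:275,245:310];im=cv2.convertScaleAbs(cv2.resize(im,None,fx=10,fy=10,interpolation=cv2.INTER_CUBIC),alpha=1.5)
cv2.imwrite('pics/c5.png',im)"
```

```text
head -1 -1 [176. 432.] [177. 417.]
head -1 1 [163. 412.] [164. 397.]
head 1 -1 [239. 412.] [239. 396.]
head 1 1 [225. 392.] [226. 376.]
slot 0.012 [ 81. 485.] [297. 411.]
slot 0.008 [ 85. 491.] [301. 418.]
slot -0.008 [101. 519.] [319. 443.]
slot -0.012 [106. 525.] [323. 450.]
cor 0.06 [ 35. 406.]
cor -0.06 [156. 612.]
blk [273. 356.]
blk [352. 468.]
handle top [167. 308.] bot [166. 363.]
handle top [261. 279.] bot [257. 334.]
```

View pics/c5.png

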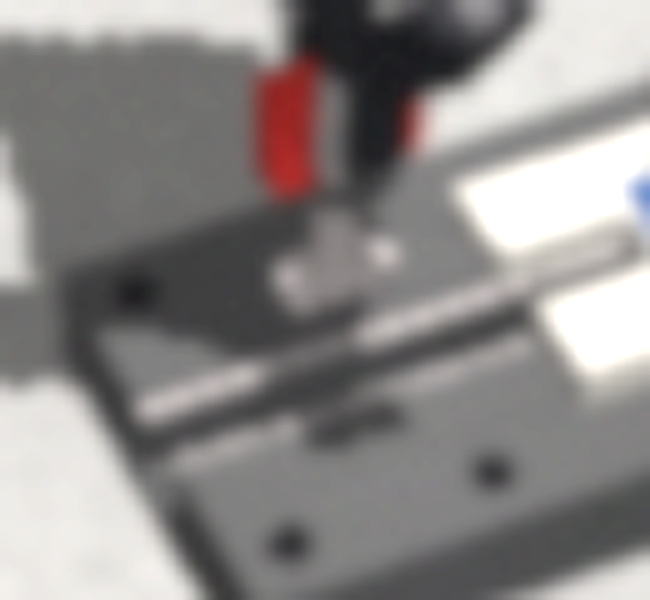

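Predicted head (272–398, 227–320 in c5) and slot edge (135,408) match what is seen: head 272–402, edge (137,412). Lowering.

Call:
{"api": "arm_command", "payload": {
  "commands": [
    [0.0005,0.002,0.01,0,0,-0.004,0],
    [0,0,0.01,0,0,0,0],
    [0,0,0.01,0,0,0,0],
    [0,0,0.006,0,0,0,0],
    [0,0,0.006,0,0,0,0],
    [0,0,0,0,0,0,0]
  ]
}}

```text
t: 8.55
tcp_pos: [0.5136, -0.1526, 0.0728]
orientation: [0.796, 0.606, -0.0, -0.0]
force: [0.0, 1.1, -1.2]
finger_gap: 0.0128
```

Call:
{"api": "arm_command", "payload": {
  "commands": [
    [0,0,0.004,0,0,0,0],
    [0,0,0.004,0,0,0,0],
    [0,0,0.003,0,0,0,0],
    [0,0,0,0,0,0,0]
  ]
}}

```text
t: 9.05
tcp_pos: [0.5137, -0.1527, 0.0621]
orientation: [0.796, 0.606, -0.0, -0.0]
force: [-0.5, -0.0, -0.9]
finger_gap: 0.0126
```

Call:
{"api": "arm_command", "payload": {
  "commands": [
    [0,0,0.003,0,0,0,0],
    [0,0,0.002,0,0,0,0],
    [0,0,0.001,0,0,0,0],
    [0,0,0,0,0,0,0],
    [0,0,0,0,0,0,0]
  ]
}}

```text
t: 9.68
tcp_pos: [0.5139, -0.1528, 0.0564]
orientation: [0.796, 0.606, 0.0, 0.0]
force: [0.7, 0.4, -1.5]
finger_gap: 0.0125
```

```bash
python3 -c "
from h import *
c,s=np.cos(-.272),np.sin(-.272)
go(.562+.03*c,-.1659+.03*s,.0565,-.272+np.pi/2)"
```

```text
t 9.68 tcp [ 0.5139 -0.1528  0.0564] psi 1.301 zax [ 0. -0. -1.] F [ 0.7  0.4 -1.5] gap 0.0125 j6 -1.8
tool-frame shift [ 0.0001  0.0798 -0.0001] turn z 0.0022
```

Call:
{"api": "arm_command", "payload": {
  "commands": [
    [0,0.01,0,0,0,0,0],
    [0,0.01,0,0,0,0,0],
    [0,0.01,0,0,0,0,0],
    [0,0.01,0,0,0,0,0],
    [0,0,0,0,0,0,0]
  ]
}}

```text
t: 10.3
tcp_pos: [0.5537, -0.1639, 0.0564]
orientation: [0.796, 0.606, 0.0, 0.001]
force: [-0.2, -0.4, -1.1]
finger_gap: 0.0128
```

Call:
{"api": "arm_command", "payload": {
  "commands": [
    [0,0.01,0,0,0,0,0],
    [0,0.01,0,0,0,0,0],
    [0,0.006,0,0,0,0,0],
    [0,0.006,0,0,0,0,0],
    [0,0.004,0,0,0,0,0],
    [0,0,0,0,0,0,0]
  ]
}}

```text
t: 11.05
tcp_pos: [0.5874, -0.1731, 0.0563]
orientation: [0.796, 0.606, 0.0, 0.0]
force: [0.1, 0.1, -0.4]
finger_gap: 0.0129
```

Call:
{"api": "arm_command", "payload": {
  "commands": [
    [0,0.001,0,0,0,0,0],
    [0,0.001,0,0,0,0,0],
    [0,0.001,0,0,0,0,0],
    [0,0.001,0,0,0,0,0],
    [0,0,0,0,0,0,0],
    [0,0,0,0,0,0,0]
  ]
}}

```text
t: 11.8
tcp_pos: [0.5909, -0.174, 0.0563]
orientation: [0.796, 0.606, -0.0, -0.0]
force: [-0.5, 0.7, -1.0]
finger_gap: 0.0125
```

Call:
{"api": "arm_command", "payload": {
  "commands": [
    [0,0.001,0,0,0,0,0],
    [0,0.001,0,0,0,0,0],
    [0,0,0,0,0,0,0],
    [0,0,0,0,0,0,0]
  ]
}}

```text
t: 12.3
tcp_pos: [0.5923, -0.1744, 0.0562]
orientation: [0.796, 0.606, -0.0, -0.001]
force: [-1.7, 0.4, -0.1]
finger_gap: 0.0126
```

Call:
{"api": "arm_command", "payload": {
  "commands": [
    [0,0.001,0,0,0,0,0],
    [0,0.001,0,0,0,0,0],
    [0,0,0,0,0,0,0],
    [0,0,0,0,0,0,0]
  ]
}}

```text
t: 12.8
tcp_pos: [0.5925, -0.1743, 0.0559]
orientation: [0.796, 0.606, -0.001, -0.002]
force: [-5.8, 0.9, 1.4]
finger_gap: 0.0128
```

Contact at about 0.592, where the notch end should be: home. Back off the over-push, then turn.

Call:
{"api": "arm_command", "payload": {
  "commands": [
    [0,-0.0028,0,0,0,0,0],
    [0,0,0,0,0,0,0],
    [0,0,0,0,0,0.1,0],
    [0,0,0,0,0,0.1,0],
    [0,0,0,0,0,0.1,0],
    [0,0,0,0,0,0.1,0],
    [0,0,0,0,0,0,0]
  ]
}}

```text
t: 13.68
tcp_pos: [0.5924, -0.1741, 0.0563]
orientation: [0.9, 0.436, 0.0, -0.0]
force: [-1.5, 0.5, -2.2]
finger_gap: 0.0128
```

Call:
{"api": "arm_command", "payload": {
  "commands": [
    [0,0,0,0,0,0.117,0],
    [0,0,0,0,0,0.117,0],
    [0,0,0,0,0,0.117,0],
    [0,0,0,0,0,0.117,0],
    [0,0,0,0,0,0.117,0],
    [0,0,0,0,0,0.117,0],
    [0,0,0,0,0,0.117,0],
    [0,0,0,0,0,0.117,0],
    [0,0,0,0,0,0.117,0],
    [0,0,0,0,0,0.117,0],
    [0,0,0,0,0,0,0],
    [0,0,0,0,0,0,0]
  ]
}}

```text
t: 15.18
tcp_pos: [0.5917, -0.174, 0.0562]
orientation: [0.991, -0.133, -0.001, -0.0]
force: [-3.0, 1.9, -1.7]
finger_gap: 0.0125
```

```bash
python3 -c "
from h import *
go(.5915,-.174,.0557,-.272)
snap('side','s3')
im=cv2.imread('pics/s3.png')[195:275,255:345];im=cv2.convertScaleAbs(cv2.resize(im,None,fx=7,fy=7,interpolation=cv2.INTER_CUBIC),alpha=1.5)
cv2.imwrite('pics/c6.png',im)"
```

```text
t 15.18 tcp [ 0.5917 -0.174   0.0562] psi -0.2666 zax [-0.001  0.001 -1.   ] F [-3.   1.9 -1.7] gap 0.0125 j6 -0.2
tool-frame shift [-0.0002  0.0001  0.0005] turn z 0.0054
```

View pics/c6.png

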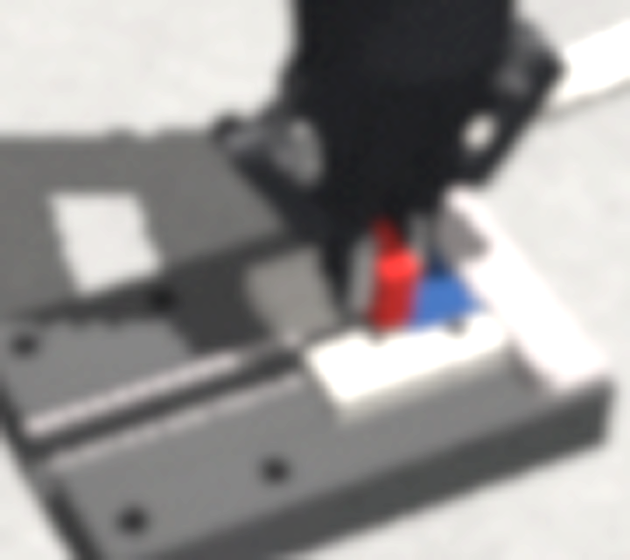

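The handle (395,280) now lies across the slot at the notch. Set it down, open in steps and rise straight up.

Call:
{"api": "arm_command", "payload": {
  "commands": [
    [-0.0003,0,0.0005,0,0,0.005,0],
    [0,0,0,0,0,0,0],
    [0,0,0,0,0,0,0.2],
    [0,0,0,0,0,0,0.25],
    [0,0,0,0,0,0,0.35],
    [0,0,0,0,0,0,0.45],
    [0,0,0,0,0,0,0.45],
    [0,0,0,0,0,0,0.45],
    [0,0,-0.01,0,0,0,0.45],
    [0,0,-0.02,0,0,0,0.45],
    [0,0,-0.04,0,0,0,0.45],
    [0,0,-0.05,0,0,0,0.45],
    [0,0,-0.05,0,0,0,0.45],
    [0,0,0,0,0,0,0.45]
  ],
  "grip_force": 20
}}

```text
t: 16.98
tcp_pos: [0.5948, -0.1756, 0.2317]
orientation: [0.991, -0.136, 0.006, 0.002]
force: [0.4, 0.6, -0.2]
finger_gap: 0.0387
```

Call:
{"api": "arm_command", "payload": {
  "commands": [
    [-0.05,0,-0.01,0,0,0,0.45],
    [-0.05,0,-0.01,0,0,0,0.45],
    [-0.05,0,-0.01,0,0,0,0.45],
    [0,0.05,0,0,0,0,0.45],
    [0,0.05,0,0,0,0,0.45],
    [0,0.05,0,0,0,0,0.45],
    [0,0,0,0,0,0,0.45]
  ]
}}

```text
t: 17.85
tcp_pos: [0.406, -0.2811, 0.2553]
orientation: [0.99, -0.139, -0.0, 0.0]
force: [0.5, 0.5, 0.9]
finger_gap: 0.0381
```

```bash
python3 -c "
from h import *
go(.5915,-.174,.0557,-.272)
snap('side','s4');snap('top','t4')
def crop(n,x,y,w,h,k):
    im=cv2.imread(f'pics/{n}.png')[y:y+h,x:x+w]; return cv2.convertScaleAbs(cv2.resize(im,None,fx=k,fy=k,interpolation=cv2.INTER_CUBIC),alpha=1.6)
cv2.imwrite('pics/c7.png',np.hstack([crop('s4',280,190,60,70,6),crop('t4',280,162,60,70,6)]))
def P(o,yaw,x,y,z): return np.array([o[0]+np.cos(yaw)*x-np.sin(yaw)*y,o[1]+np.sin(yaw)*x+np.cos(yaw)*y,z])
for n,ox,oy,dx in(('s4',280,190,0),('t4',280,162,360)):
  c=cal(n)
  for y in(.02,-.02):
    for x in(-.007,.007):print(n,x,y,((proj(c,P((.5909,-.174),-.272,x,y,.081))-[ox,oy]+.5)*6-.5+[dx,0]).round())"
```

```text
t 17.85 tcp [ 0.406  -0.2811  0.2553] psi -0.2788 zax [-0.    -0.001 -1.   ] F [0.5 0.5 0.9] gap 0.0381 j6 -0.55
tool-frame shift [ 0.1489 -0.1542  0.1995] turn z -0.0068
s4 -0.007 0.02 [133. 211.]
s4 0.007 0.02 [162. 201.]
s4 -0.007 -0.02 [180. 274.]
s4 0.007 -0.02 [210. 264.]
t4 -0.007 0.02 [556. 192.]
t4 0.007 0.02 [563. 163.]
t4 -0.007 -0.02 [641. 215.]
t4 0.007 -0.02 [649. 185.]
```

View pics/c7.png

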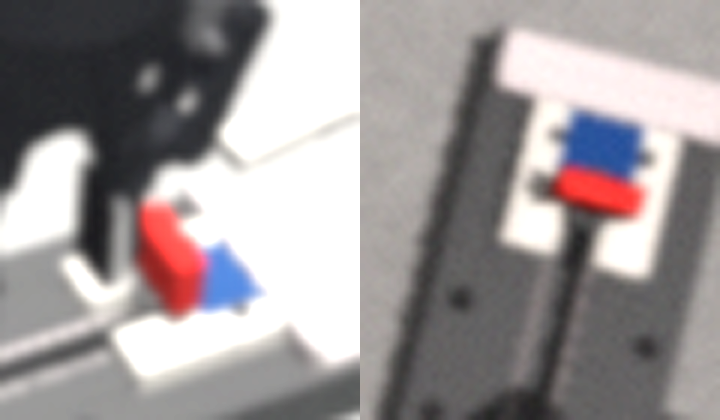

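The handle in the top view spans 553–643 × 165–217, against a predicted 556–649 × 163–215: upright, square and at the seat. The robot is clear, so I'll hand in.

```bash
python3 -c "
from rig import bot
print(bot.close_job())"
```

```text
the job is handed in; nothing more can be done
None
```

The red T-bolt is clamped in the block's notch, turned square across the slot, and I've handed the job in. No verdict was reported.

I took the bolt from the rack, lowered its head lengthwise into the slot, and slid it along until it touched the notch end. There I measured about 6 N at the expected position. I backed off the push, turned it a quarter turn, let go, and moved the arm about 0.2 m clear. The run took about 18 of the 51 s.

- **Last check of the bolt:** in the top view the handle lies within about 1 pixel (roughly 3 mm) of where a seated, upright, square bolt should appear. Its slant in the image is 0.24, against 0.26 expected. The side view agrees as far as it shows, though the arm partly blocks it.
- **Small disagreement:** an early top-view reading of the slot's open end was about 3 mm off the fixture fit. The side view and the free entry of the head into the slot supported the fit.
- **Not checked:** I did not look again at the spare bolt or the bystanders. No unexpected contact force showed at the end of any move.

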